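Tip the twin sleeve into its nest and push it home

TASK

The white twin sleeve stands on its flange in the metal assembly nest. Tip it over where it stands by pushing near its top, so that it lies between the rails with its tubes towards the end stop, then push its flange until the tube ends rest fully home against the stop. Only push it: do not lift or carry it, and leave the other parts on the bench alone.

Things in the scene. Friction and masses are not known exactly. Their poses are not given: they have to be found in the camera images.
- nest: Fixed nest: flat steel plate 230 x 104 x 10 mm. Origin: centre of its underside, on the bench; x along the plate to the end stop (roughly away from the robot, turned up to 0.25 rad), y left, z up. Two dark side rails, 10 mm wide, 14 mm high above the plate, 84 mm apart inside, along its whole length. The near end is open.
- nest_floor (a point): Middle of the plate's upper face (10 mm above the nest's origin), axes as the nest.
- nest_stop (a point): Middle of the black rubber face of the dark steel end stop, at x = +83 mm in the nest's frame, 17.5 mm above the plate; axes as the nest. The stop is 100 mm wide and 34 mm high above the plate.
- sleeve: Loose white twin sleeve, about 0.18 kg, 92 mm long: two 35 mm tubes side by side on a flange 74 x 36 x 6 mm. Stands on the flange, width across the nest. y runs along the tubes to the flange (down at the start), x across both tubes, z to the robot (up once it lies). Origin: half way up its side towards the stop, 46 mm above the flange edge it tips over; the side nearest the robot is 36 mm nearer.
- flange_face (a point): Middle of the flange's outer flat face, on which it stands at the start: at y = +46 mm, z = 17.5 mm in the sleeve's frame. Once tipped this face looks at the robot, and 30 to 65 mm of run remain to the stop.
- tube_ends (a point): Point midway between the two tubes, level with the end of the longer one (the other is 5 mm shorter): at y = -45 mm, z = 17.5 mm in the sleeve's frame. Top of the standing sleeve.
- gland: Bystander: grey cable gland standing on its thread, 30 mm across, 45 mm high, origin under its centre. Not to be moved.
- union: Bystander: brass pipe union standing on its nut, 25 mm across, 44 mm high, origin under its centre. Not to be moved.
- hex_keys: Bystander: folding hex key set, 22 x 86 x 28 mm, origin under its centre. Not to be moved.
Not all that is in view belongs to the job. What is shaped like the sleeve but red is not meant.

How it is judged (in metres and radians):
On the way, in this order (a step that is already met when the one before it is completed fails the run):
1. the sleeve has been tipped over and lies between the rails, tubes towards the stop (angle between sleeve's own z axis and vertical below 0.12 rad and z of each of flange_face, tube_ends in the frame of nest_floor below 0.023 m and angle between the y axis of sleeve and the x axis of nest, either way round below 0.15 rad and y of sleeve in the frame of nest between -0.01 and 0.01 m and not (x of tube_ends in the frame of nest_floor below -0.02 m)), for 0.2 s.
2. the sleeve has been pushed home against the stop (all of step 1 and x of tube_ends in the frame of nest_stop above -0.005 m), for 0.2 s.
At the end, for the whole second after the job is handed in: The sleeve lies at rest on its tubes on the plate between the rails (within 0.12 rad of flat, 0.15 rad of the nest's direction, 10 mm of its middle line), flange towards the open end, with the tube ends within 5 mm of the stop's face (all of step 2 and linear speed of sleeve below 0.01 m/s); the robot touches nothing.
It fails at once if the sleeve was lifted while upright (angle between sleeve's own y axis and vertical above 2.94 rad and z of flange_face in the frame of nest_floor above 0.015 m).
It fails at once if the sleeve was lifted off the plate (z of flange_face in the frame of nest_floor above 0.038 m or (z of each of flange_face, tube_ends in the frame of nest_floor above 0.031 m and angle between sleeve's own z axis and vertical below 0.35 rad)).
It fails at once if the sleeve was knocked out of the nest (z of sleeve in the frame of nest_floor below -0.006 m).
It fails at once if the gland, the union or the hex key set was disturbed (distance of any of gland, union, hex_keys from where it was at the start of the episode above 0.015 m).
It also fails if it takes over 38 s, if anything falls off the work surface, if the arm or the gripper's body presses on something with over 40 N, if the wrist force passes 120 N, or if a joint passes its speed limit or range.

ROBOT

A 6-joint arm with a two-finger parallel gripper is mounted at the origin on a cart in front of the work surface, level with it; the furniture and walls round the work are solid. World frame = base frame: x ahead of the robot, y to its left, z up, the work surface at z = 0. Lengths are in mm, angles in rad, forces in N, time in s.
With the tool pointing down it reaches from about 350 to 775 mm from the base axis. Payload 7.3 kg.
Tool frame: the origin (TCP) lies midway between the tips of the shut fingers; the grasp point (between the pads) lies 19 mm behind it; x points along the fingers, y is the direction in which the jaws open and shut, and the axes are right-handed (so a half turn about x gives the same grasp; the last joint's range is limited). The gripper opens to 92 mm and grips with 3 to 60 N. Pads are 19 mm wide; open, the fingers measure 130 mm over their backs; the gripper's body (75 mm by 190 mm) begins 47 mm behind the grasp point.
Start: joints at [1.021, 0.342, 1.524, -0, 1.275, -0.146], TCP at [206.268, 482.802, 226.741] pointing down, gripper open.
Joint ranges: [-2.53, 2.53], [-0.77, 2.02], [0.04, 2.7], [-1, 4.14], [0.28, 2.66], [-3.11, 3.11]. Speed limits (rad/s): [2.57, 2.57, 3.14, 3.14, 3.14, 3.14].

INTERFACE

Orientations are given as [roll, pitch, yaw] about the fixed x, y, z axes, in that order (R = Rz(yaw) Ry(pitch) Rx(roll)).
In Python, from plant import bot gives the robot as it stands. The module is installed in compiled form; this text tells all that it offers.
- The arm moves only by the shell command python3 -m handwheel 'ROWS' [OPENING]. ROWS is JSON, a list that holds one entry, the list of rows, each a list of 4 numbers: the shift along the tool's x, y, z in cm, then the turn about the tool's x in rad. A call has 1 to 8 rows; each row shifts and turns the commanded pose from where the row before left it, along the tool's axes as they then stand; what a row does not reach is not made up. A row lasts 1/12 s, in which the tool goes at most 41.7 mm and 7.16 degrees, less where a joint would pass 70% of its speed; a pose out of reach is approached as far as the arm can. A call is refused whole if a number of a shift passes 4.17 or a number of a turn 0.125, either way. A call with a gripper value outside its range is refused whole. OPENING is the opening, from 0 (shut) to 1 (fully open), set as the call begins (- or left out, the last holds). The fingers move at their own pace and stop on an object; the grip force is fixed at half the most. Time passes only in rows, so rows that do not move let the fingers close. It gives the time, the measured TCP pose, the force and the opening at its end, in the units of the state.
- bot.get_obs(): the state, without advancing time (a new reading comes with each control period).
- bot.capture(name): name is "side" or "top" or "wrist"; returns (picture, depth): 420x560x3 uint8, red, green, blue; 420x560 float32, mm along the optical axis (not along the pixel's ray), 0 where there is no reading.
- bot.camera_model(name): a dict with "fx", "fy", "cx", "cy" (pixels), "position" and "rotation" of the camera in the world. Camera axes: x right, y down, z forward; pixel columns grow to the right and rows downward; lengths in mm; the calibration is good to about 2 mm. A picture is of the moment at which its call begins: read the wrist's pose just before it. camera_model takes no time and is no camera call; for the wrist camera it gives the pose at the moment of the call.
- bot.close_job(): hands the job in, once; it reports no verdict.
Trained networks look in the newest picture that a camera, given by its name, has taken for a name from the list of things; names that differ only in an ending like _2 or _b are one class to them, and where a whole thing is asked for, a point or a joint stands for the part that bears it (a point fixed in the world has none). Each returns a list of dicts, best first, with "conf" (0 to 1); they miss things now and then, are a little off and sometimes report something else, mostly with a low value. They report only what shows in the picture. A call takes as long as a camera call. They do not tell look-alikes from the thing itself.
- bot.find_in(camera, label): "bbox" ([left, top, width, height] in pixels, round what is visible of it).
- bot.spot_point(camera, label): "point" ([column, row] in pixels: a listed point, or the origin of a listed thing).
The state is a dict: "time": time; "joint_positions": joint angles; "dq": joint speeds; "tau": joint torques, N m; "tool_pos": TCP position; "tcp_rot": TCP orientation; "contact_force": force on the tool from outside, world axes, zero at the start; "moment": the same for the moment, N m; "grip_width": finger opening in mm.
Only numpy, scipy, OpenCV 4.12 (cv2) and the standard library are available. Lean on these libraries where they do the work, as an engineer would, in place of code of your own. Each camera call takes 0.05 s, during which the arm holds its last target.

## Working session

There is one attempt and no reset: what is moved stays moved. The work goes in short steps, Python scripts to look and compute and a shell command to move; the robot and the scene stay as the last step left them, time stands still between calls to the robot, and variables do not carry over. Pictures are saved under pics/ and viewed, and the job is handed in when it is done.

```bash
mkdir -p pics; ls
cat > h.py <<'E'
import numpy as np, cv2
from plant import bot
def world(m,u,v,d):
    p=np.array([(u-m['cx'])/m['fx']*d,(v-m['cy'])/m['fy']*d,d])
    return np.array(m['position'])+np.array(m['rotation'])@p
def onplane(m,u,v,z):
    r=np.array(m['rotation'])@np.array([(u-m['cx'])/m['fx'],(v-m['cy'])/m['fy'],1])
    c=np.array(m['position']); return c+r*(z-c[2])/r[2]
def save(n,img): cv2.imwrite('pics/'+n+'.png',img[:,:,::-1])
E
python3 - <<'E'
from h import *
np.set_printoptions(precision=1,suppress=True)
o=bot.get_obs(); print(o)
for c in ['top','side']:
    p,d=bot.capture(c); save(c+'0',p); np.savez('pics/%s0.npz'%c,p=p,d=d)
    m=bot.camera_model(c); print(c,m)
    for l in ['sleeve','flange_face','tube_ends','nest_stop','nest_floor','nest','gland','union','hex_keys']:
        for r in bot.spot_point(c,l)[:2]:
            u,v=r['point']; dd=d[int(round(v)),int(round(u))]
            print(l,r['conf'],r['point'],world(m,u,v,dd))
print(bot.get_obs()['time'])
E
```

```text
pics
{'time': 0.0, 'joint_positions': array([ 1. ,  0.3,  1.5,  0. ,  1.3, -0.1]), 'dq': array([ 0., -0.,  0.,  0.,  0., -0.]), 'tau': array([ -0. , -43.1, -24.4,   0.1,   0.1,  -0. ]), 'tool_pos': array([206. , 482.4, 226. ]), 'tcp_rot': array([-1.7,  1.6, -2.1]), 'contact_force': array([-1. ,  0.3,  0.1]), 'moment': array([0., 0., 0.]), 'grip_width': 91.69007911389632}
top {'fx': 476.9145007459166, 'fy': 476.9145007459166, 'cx': 275.6564723978218, 'cy': 214.8080062592314, 'position': array([ 503.5,  -97.7, 1180.2]), 'rotation': array([-3.1,  0. , -1.6])}
sleeve 0.92 [276.1, 273.9] [-1332.1 -1933.3  -655.4]
sleeve 0.79 [259.5, 201.1] [-1211.9 -1813.2  -535.3]
flange_face 0.84 [271.5, 278.5] [-1254.2 -1855.5  -577.6]
flange_face 0.77 [259.7, 208.5] [-1074.8 -1676.1  -398.2]
tube_ends 0.85 [269.6, 281.0] [-1150.2 -1751.4  -473.6]
tube_ends 0.68 [259.9, 207.2] [-1083.7 -1684.9  -407. ]
nest_stop 0.76 [266.9, 142.2] [-1259.2 -1860.5  -582.6]
nest_floor 0.94 [263.2, 175.8] [-1244.7 -1845.9  -568.1]
nest 0.84 [263.4, 177.8] [-1246.5 -1847.7  -569.9]
gland 0.58 [202.4, 292.6] [ -726.9 -132
[... 182 characters left out ...]
80.44199061441583, 'cy': 210.08047988046468, 'position': array([542. , 857.4, 516.4]), 'rotation': array([-2. ,  0. ,  3.1])}
sleeve 0.74 [330.3, 226.6] [3511.5 3826.9 3485.9]
flange_face 0.97 [332.2, 249.7] [3583.4 3898.7 3557.7]
flange_face 0.57 [262.4, 253.5] [3756.1 4071.4 3730.4]
tube_ends 0.87 [260.5, 215.3] [3769.6 4085.  3744. ]
tube_ends 0.75 [333.3, 215.1] [3542.5 3857.8 3516.8]
nest_stop 0.56 [186.6, 240.0] [4252.3 4567.7 4226.7]
nest_floor 0.68 [221.4, 249.1] [4097.1 4412.5 4071.5]
nest 0.88 [224.7, 254.2] [4018.7 4334.  3993. ]
gland 0.79 [364.7, 286.7] [3050.5 3365.8 3024.8]
union 0.21 [333.0, 206.5] [4112.2 4427.5 4086.5]
hex_keys 0.52 [331.3, 209.1] [4127.4 4442.7 4101.7]
1.0
```

```bash
sed -i "s/^from plant/from scipy.spatial.transform import Rotation as Ro\nfrom plant/; s/np.array(m\['rotation'\])@/Ro.from_euler('xyz',m['rotation']).as_matrix()@/" h.py
python3 - <<'E'
from h import *
np.set_printoptions(precision=1,suppress=True)
P={'top':dict(sleeve=(276.1,273.9),te=(269.6,281),te2=(259.9,207.2),stop=(266.9,142.2),floor=(263.2,175.8),gland=(202.4,292.6),union=(310.2,292.7),hex=(360.4,282)),
'side':dict(ff=(332.2,249.7),te=(260.5,215.3),te2=(333.3,215.1),stop=(186.6,240),floor=(221.4,249.1),gland=(364.7,286.7))}
for c in P:
    m=bot.camera_model(c); d=np.load('pics/%s0.npz'%c)['d']
    for k,(u,v) in P[c].items(): print(c,k,world(m,u,v,d[int(round(v)),int(round(u))]))
print(bot.camera_model('top')['rotation'],bot.get_obs()['tcp_rot'])
E
```

```text
top sleeve [426.  -96.5   3.9]
top te [415.6 -81.9  90.4]
top te2 [582.9 -59.2  99.3]
top stop [747.9 -72.7  25.1]
top floor [667.  -63.7  11.3]
top gland [384.1  77.3  45.5]
top union [ 385.2 -177.1   47.3]
top hex [ 409.1 -299.1   27. ]
side ff [421.2 -59.9   9.4]
side te [577.8 -56.3  98. ]
side te2 [418.9 -80.2  84.7]
side stop [745.8 -79.2  29.7]
side floor [668.3 -69.8  10.2]
side gland [376.1  93.4  11.8]
[-3.1  0.  -1.6] [1.4 1.6 1. ]
```

View pics/top0.png

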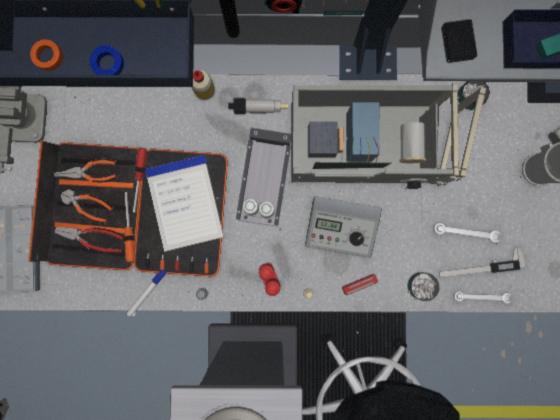

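View pics/side0.png

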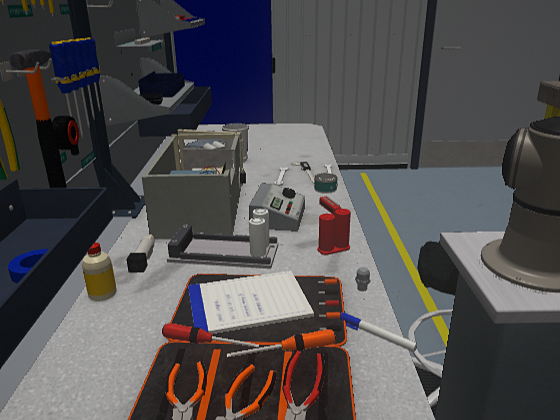

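Run:
```python
from h import *
np.set_printoptions(precision=1,suppress=True)
z=np.load('pics/top0.npz');m=bot.camera_model('top');d=z['d'];p=z['p']
v,u=np.mgrid[110:235,215:310]
dd=d[110:235,215:310]
R=Ro.from_euler('xyz',m['rotation']).as_matrix()
W=np.stack([(u-m['cx'])/m['fx']*dd,(v-m['cy'])/m['fy']*dd,dd],-1)@R.T+m['position']
H=W[...,2]
print('bench',np.median(H[60:,:15]))
def desc(mask,n):
    pts=W[mask]; print(n,len(pts),np.median(pts,0),pts.min(0),pts.max(0))
reg=(u>232)&(u<293)
desc((H>85)&reg,'top')
# sleeve tops: two clusters
pts=W[(H>88)&(H<110)&(u>235)&(u<285)]
_,l,c=cv2.kmeans(pts[:,:2].astype(np.float32),2,None,(3,50,.1),5,0)
for i in (0,1):
  q=pts[l[:,0]==i]; print('tube',cv2.minEnclosingCircle(q[:,:2].astype(np.float32)),q[:,2].mean(),len(q))
rail=W[(H>18)&(H<28)&(u>235)&(u<292)&(v>145)&(v<215)]
_,l,c=cv2.kmeans(rail[:,:2].astype(np.float32),2,None,(3,50,.1),5,0)
for i in (0,1):
  q=rail[l[:,0]==i]; print('rail',cv2.fitLine(q[:,:2].astype(np.float32),cv2.DIST_HUBER,0,.01,.01).ravel(),q.mean(0),q.min(0),q.max(0))
st=W[(H>38)&(H<52)&(v<150)&(u>243)&(u<292)]
print('stop',cv2.minAreaRect(st[:,:2].astype(np.float32)),np.median(st[:,2]),len(st))
al=W[(H>5)&(u>235)&(u<292)&(v>125)&(v<226)&(H<60)]
print('nest',cv2.minAreaRect(al[:,:2].astype(np.float32)))
big=cv2.resize(p[110:240,205:315],None,fx=5,fy=5,interpolation=cv2.INTER_CUBIC); save('crop0',big[:600])
```

```text
bench 6.954448908860286
top 469 [585.5 -66.3 100.8] [ 503.5 -132.2   86.8] [ 805.2  -18.2 1180.2]
tube ((587.16943359375, -35.42340087890625), 17.368486404418945) 97.0149816293403 186
tube ((581.0503540039062, -72.89614868164062), 17.560226440429688) 102.03590360300313 185
rail [   1.    -0.2  654.4 -111.3] [ 654.7 -111.1   24.5] [ 571.8 -131.9   18. ] [739.2 -70.7  27.9]
rail [  1.   -0.1 653.3 -16.3] [651.1 -17.4  24.1] [571.5 -54.3  18.1] [738.4   1.6  28. ]
stop ((761.3592529296875, -80.54298400878906), (65.81898498535156, 101.37162017822266), 0.1418360471725464) 44.72021547030613 463
nest ((669.1631469726562, -63.97698211669922), (247.4019775390625, 136.06124877929688), 0.4014260172843933)
```

View pics/crop0.png

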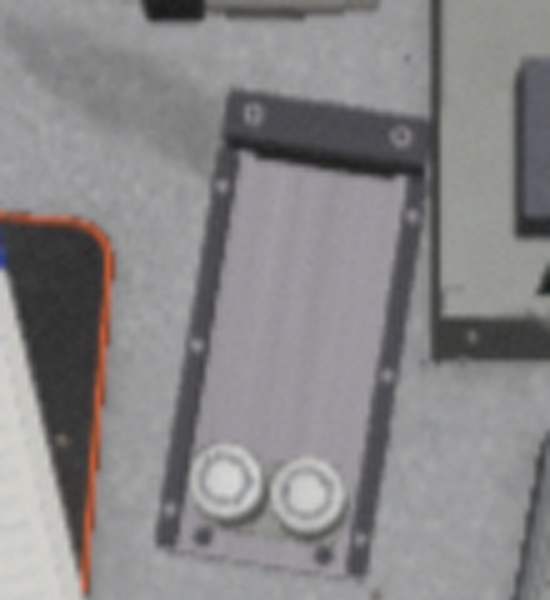

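Run:
```python
from h import *
np.set_printoptions(precision=3,suppress=True)
o=bot.get_obs()
R=Ro.from_euler('xyz',o['tcp_rot']).as_matrix(); print(R, o['tool_pos'])
yaw=-0.163; c,s=np.cos(yaw),np.sin(yaw)
a=np.degrees(np.arctan2(R[1,1],R[0,1])); print('tool y heading',a, 'want',np.degrees(yaw),'or +180')
t=np.array([584.1,-54.2])-62*np.array([c,s]); print('target',t)
dl=np.append(t,0)-np.append(o['tool_pos'][:2],0); print(R.T@dl)
z=np.load('pics/top0.npz');m=bot.camera_model('top');d=z['d']
for u,v in [(296,120),(297,170),(297,160),(350,179),(272,272),(266,270),(340,205),(160,240),(190,200),(140,160)]: print(u,v,world(m,u,v,d[v,u]))
```

```text
[[ 0.     0.393  0.92 ]
 [ 0.     0.92  -0.393]
 [-1.     0.     0.   ]] [206.252 482.804 226.732]
tool y heading 66.86428338246829 want -9.33921206063242 or +180
target [522.922 -44.139]
[  -0.024 -360.142  498.244]
296 120 [ 767.088 -138.229  164.348]
297 170 [ 658.195 -140.509  165.898]
297 160 [ 680.069 -140.539  164.292]
350 179 [ 653.613 -270.403   58.625]
272 272 [435.913 -87.266  89.435]
266 270 [440.196 -73.52   86.26 ]
340 205 [ 591.021 -245.151   69.153]
160 240 [507.815 188.826   8.419]
190 200 [605.915 115.075  16.712]
140 160 [701.186 234.569  34.192]
```

```bash
python3 -m handwheel '[[[0,-1.8,2.49,0],[0,-1.8,2.49,0],[0,-1.8,2.49,0],[0,-1.8,2.49,0],[0,-1.8,2.49,0],[0,-1.8,2.49,0],[0,-1.8,2.49,0],[0,-1.8,2.49,0]]]' 0
python3 -m handwheel '[[[0,-1.8,2.49,0],[0,-1.8,2.49,0],[0,-1.8,2.49,0],[0,-1.8,2.49,0],[0,-1.8,2.49,0],[0,-1.8,2.49,0],[0,-1.8,2.49,0],[0,-1.8,2.49,0]]]'
python3 -m handwheel '[[[0,-1.8,2.49,0],[0,-1.8,2.49,0],[0,-1.8,2.49,0],[0,-1.8,2.49,0],[0,0,0,0.12],[0,0,0,0.12],[0,0,0,0.12],[0,0,0,0.12]]]'
python3 -m handwheel '[[[0,0,0,0.12],[0,0,0,0.12],[0,0,0,0.12],[0,0,0,0.12],[0,0,0,0.12],[0,0,0,0.12],[0,0,0,0.12],[0,0,0,0]]]'
python3 - <<'E'
from h import *
np.set_printoptions(precision=3,suppress=True)
o=bot.get_obs()
R=Ro.from_euler('xyz',o['tcp_rot']).as_matrix(); print(o,'head',np.arctan2(R[1,1],R[0,1]))
p,d=bot.capture('top'); save('top1',p);np.savez('pics/top1.npz',p=p,d=d)
p,d=bot.capture('side'); save('side1',p)
E
```

```text
time: 1.67
tool_pos: [333.4, 270.8, 226.9]
tcp_rot: [0.953, 1.57, 0.549]
contact_force: [0.4, 0.1, 0.4]
grip_width: 43.2
time: 2.33
tool_pos: [460.1, 60.0, 226.9]
tcp_rot: [0.702, 1.57, 0.298]
contact_force: [0.3, 0.6, 0.6]
grip_width: 0.5
time: 3.0
tool_pos: [522.8, -44.2, 226.6]
tcp_rot: [-2.83, 1.57, 2.563]
contact_force: [0.6, 0.9, 0.2]
grip_width: 0.6
time: 3.67
tool_pos: [522.8, -43.9, 226.7]
tcp_rot: [2.774, 1.571, 1.046]
contact_force: [0.6, -0.1, -0.2]
grip_width: -0.1
{'time': 3.6667, 'joint_positions': array([-0.23 ,  0.341,  1.525,  0.   ,  1.275, -0.073]), 'dq': array([ 0.001, -0.002,  0.   , -0.001,  0.002, -0.209]), 'tau': array([ -0.   , -43.062, -24.44 ,   0.083,   0.038,   1.723]), 'tool_pos': array([522.783, -43.905, 226.715]), 'tcp_rot': array([2.774, 1.571, 1.046]), 'contact_force': array([ 0.625, -0.069, -0.168]), 'moment': array([-0.092,  0.109,  0.037]), 'grip_width': -0.12129639636802554} head -0.15727187164313391
```

View pics/side1.png

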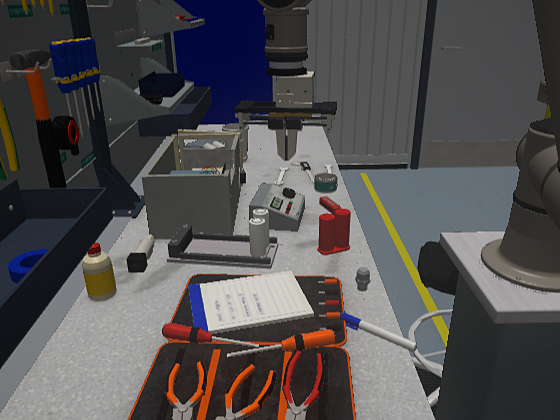

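View pics/top1.png

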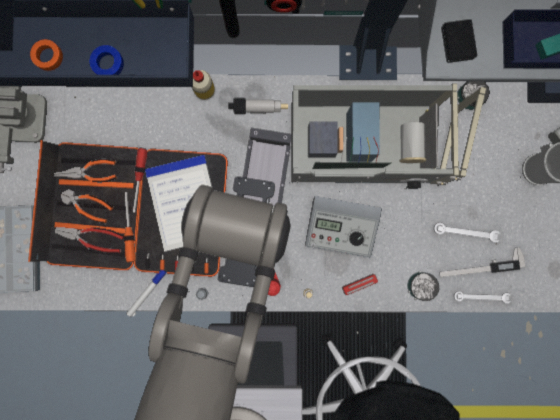

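```bash
python3 -m handwheel '[[[3,0,0,0.01],[3,0,0,0],[3,0,0,0],[2.8,0,0,0],[2,0,0,0],[0,0,0,0]]]'
python3 -m handwheel '[[[0,0.5,0,0],[0,0.5,0,0],[0,0.5,0,0],[0,0.3,0,0],[0,0,0,0]]]'
python3 - <<'E'
from h import *
p,d=bot.capture('side'); save('side2',cv2.resize(p[150:300,150:390],None,fx=3,fy=3))
E
```

```text
time: 4.27
tool_pos: [520.1, -43.3, 84.8]
tcp_rot: [-1.645, 1.563, 2.907]
contact_force: [-1.1, 0.8, 0.8]
grip_width: 0.7
time: 4.68
tool_pos: [542.1, -47.2, 89.8]
tcp_rot: [1.541, 1.568, -0.193]
contact_force: [-0.3, -0.3, 0.8]
grip_width: 0.3
```

View pics/side2.png

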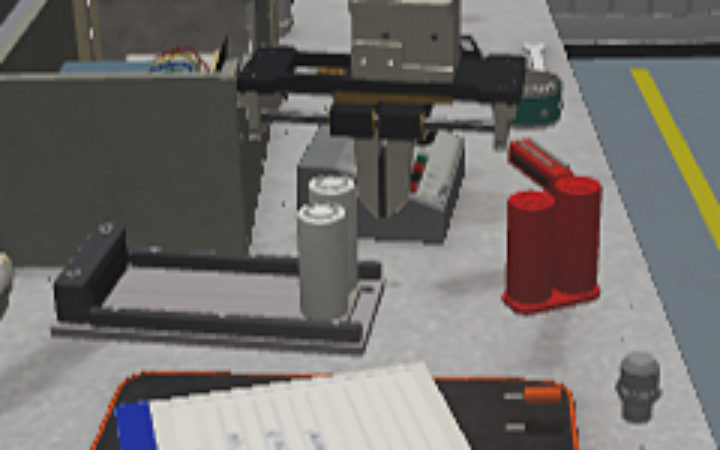

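```bash
python3 -m handwheel '[[[0.5,0.3,0,0],[0,0.4,0,0],[0,0.4,0,0],[0,0.3,0,0],[0,0.3,0,0],[0,0,0,0]]]'
python3 -m handwheel '[[[0,0.4,0,0],[0,0.4,0,0],[0,0.4,0,0],[0,0.4,0,0],[0,0,0,0]]]'
python3 - <<'E'
from h import *
p,d=bot.capture('side'); save('side3',cv2.resize(p[150:300,150:390],None,fx=3,fy=3))
E
```

```text
time: 5.23
tool_pos: [557.9, -49.7, 83.7]
tcp_rot: [1.555, 1.57, -0.179]
contact_force: [-0.3, -0.7, 0.7]
grip_width: 0.6
time: 5.65
tool_pos: [574.1, -52.4, 83.8]
tcp_rot: [1.608, 1.57, -0.126]
contact_force: [-0.7, -0.0, 0.5]
grip_width: 0.6
```

View pics/side3.png

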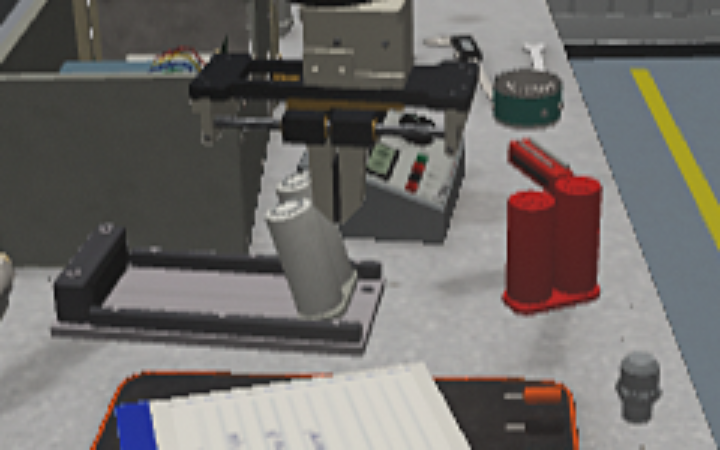

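```bash
python3 -m handwheel '[[[0,0.3,0,0],[0,0.3,0,0],[0,0.3,0,0],[0,0.3,0,0],[0,0,0,0],[0,0,0,0]]]'
python3 - <<'E'
from h import *
p,d=bot.capture('side'); save('side4',cv2.resize(p[150:300,150:390],None,fx=3,fy=3))
E
```

```text
time: 6.2
tool_pos: [585.1, -54.2, 83.6]
tcp_rot: [2.956, 1.571, 1.222]
contact_force: [0.6, -0.1, -1.2]
grip_width: 0.5
```

View pics/side4.png

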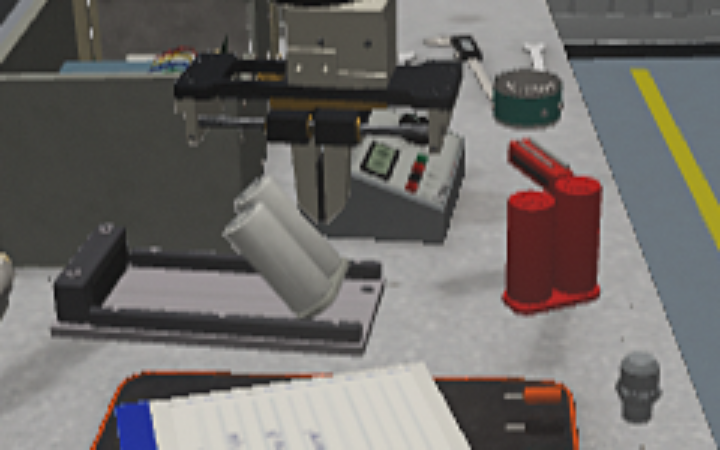

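```bash
python3 -m handwheel '[[[0,0,0,0],[0,0,0,0],[0,0,0,0],[0,0,0,0]]]'
python3 - <<'E'
from h import *
np.set_printoptions(precision=1,suppress=True)
p,d=bot.capture('side'); save('side5',cv2.resize(p[150:300,150:390],None,fx=3,fy=3))
m=bot.camera_model('side')
for l in ['flange_face','tube_ends','sleeve']:
  for r in bot.spot_point('side',l): u,v=r['point'];print(l,r['conf'],r['point'],onplane(m,u,v,27.5))
E
```

```text
time: 6.58
tool_pos: [584.9, -54.1, 83.8]
tcp_rot: [2.439, 1.571, 0.705]
contact_force: [-0.0, -0.1, -0.4]
grip_width: 0.5
flange_face 0.93 [335.0, 249.0] [419.2 -30.   27.5]
flange_face 0.84 [253.7, 243.3] [595.1 -62.3  27.5]
tube_ends 0.97 [335.2, 214.0] [ 397.1 -210.7   27.5]
tube_ends 0.73 [210.8, 239.4] [692.5 -84.4  27.5]
tube_ends 0.25 [185.1, 241.2] [749.2 -77.8  27.5]
sleeve 0.71 [332.8, 228.5] [ 412.5 -129.3   27.5]
sleeve 0.62 [232.2, 252.0] [639.5 -24.5  27.5]
```

View pics/side5.png

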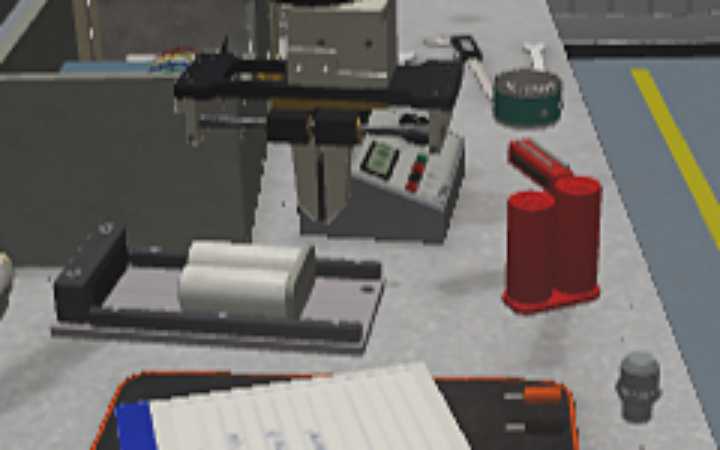

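```bash
python3 -m handwheel '[[[0,-1.3,0,0],[0,-1.2,0,0],[1.5,0,0,0],[1.5,0,0,0],[1.4,0,0,0],[1.4,0,0,0],[0,0,0,0]]]'
python3 - <<'E'
from h import *
np.set_printoptions(precision=1,suppress=True)
p,d=bot.capture('side'); save('side6',cv2.resize(p[150:300,150:390],None,fx=3,fy=3))
p,d=bot.capture('wrist'); save('wrist6',p)
p,d=bot.capture('top'); save('top6',cv2.resize(p[110:300,190:330],None,fx=3,fy=3))
E
```

```text
time: 7.37
tool_pos: [558.5, -49.7, 23.3]
tcp_rot: [-1.645, 1.566, 2.905]
contact_force: [0.0, -0.5, -0.1]
grip_width: 0.4
```

View pics/side6.png

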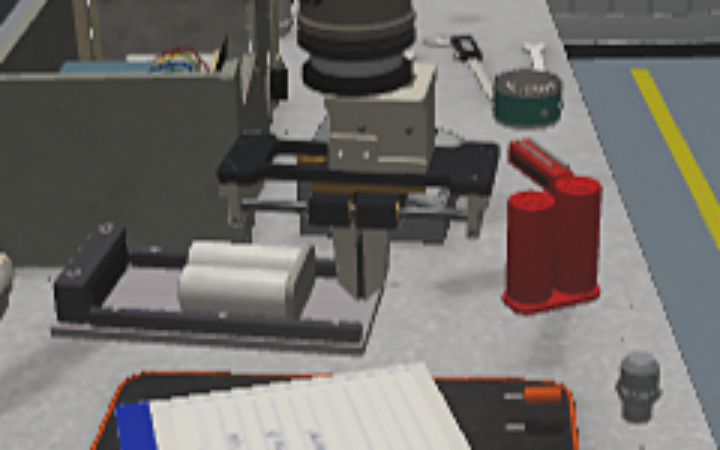

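View pics/wrist6.png

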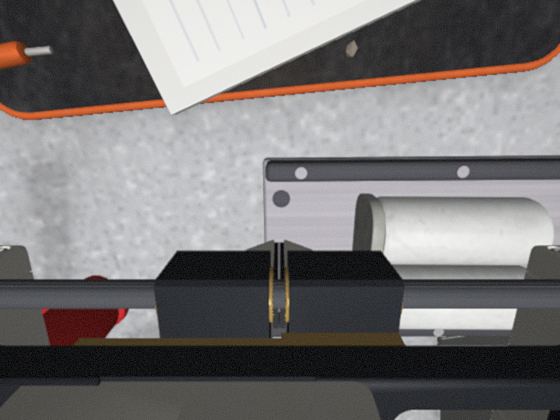

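View pics/top6.png

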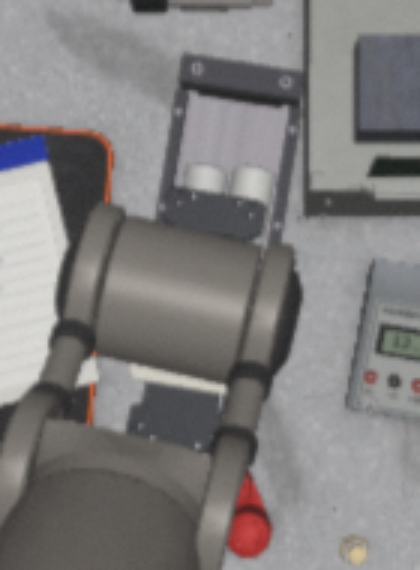

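```bash
python3 -m handwheel '[[[0,0.5,0,0],[0,0.5,0,0],[0,0.5,0,0],[0,0.5,0,0],[0,0.5,0,0],[0,0.5,0,0],[0,0.4,0,0],[0,0,0,0]]]'
python3 -m handwheel '[[[0,0.4,0,0],[0,0.4,0,0],[0,0.4,0,0],[0,0.4,0,0],[0,0.4,0,0],[0,0,0,0]]]'
python3 - <<'E'
from h import *
p,d=bot.capture('side'); save('side7',cv2.resize(p[150:300,150:390],None,fx=3,fy=3))
E
```

```text
time: 8.18
tool_pos: [594.7, -55.8, 25.7]
tcp_rot: [1.635, 1.57, -0.099]
contact_force: [-0.0, -0.5, -0.0]
grip_width: 0.6
time: 8.68
tool_pos: [614.6, -59.1, 25.7]
tcp_rot: [1.594, 1.57, -0.14]
contact_force: [-0.5, -0.5, 0.6]
grip_width: 0.7
```

View pics/side7.png

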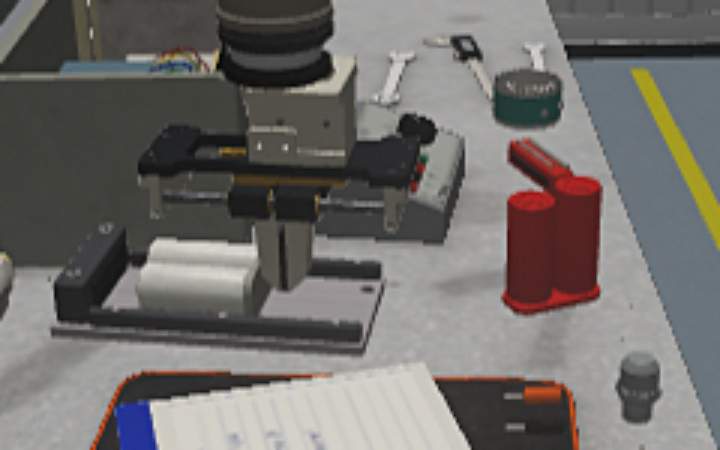

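```bash
python3 -m handwheel '[[[0,0.4,0,0],[0,0.4,0,0],[0,0.4,0,0],[0,0.4,0,0],[0,0.3,0,0],[0,0.2,0,0],[0,0,0,0]]]'
python3 -m handwheel '[[[0,0.2,0,0],[0,0.2,0,0],[0,0,0,0]]]'
python3 - <<'E'
from h import *
p,d=bot.capture('side'); save('side8',cv2.resize(p[150:300,150:390],None,fx=3,fy=3))
p,d=bot.capture('top'); save('top8',cv2.resize(p[110:240,205:315],None,fx=4,fy=4))
E
```

```text
time: 9.32
tool_pos: [634.8, -62.3, 25.7]
tcp_rot: [1.665, 1.57, -0.069]
contact_force: [0.7, -0.1, 0.7]
grip_width: 0.2
time: 9.57
tool_pos: [638.6, -63.0, 25.8]
tcp_rot: [1.732, 1.57, -0.001]
contact_force: [0.8, 0.8, -0.4]
grip_width: 0.3
```

View pics/side8.png

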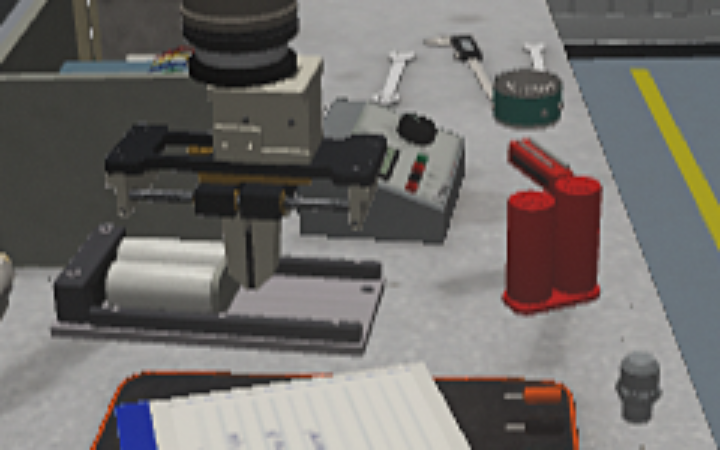

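View pics/top8.png

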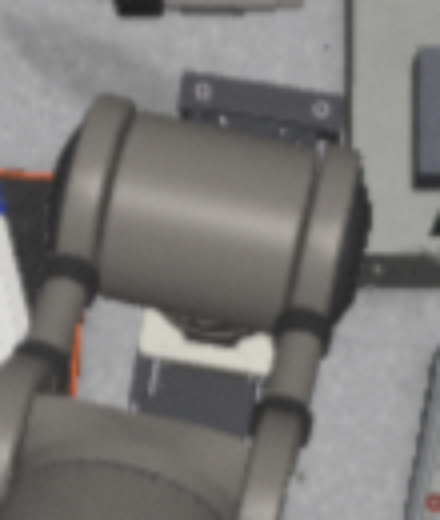

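```bash
python3 -m handwheel '[[[0,0.15,0,0],[0,0.15,0,0],[0,0,0,0]]]'
python3 -m handwheel '[[[0,0.1,0,0],[0,0.1,0,0],[0,0,0,0]]]'
python3 -m handwheel '[[[0,0.1,0,0],[0,0,0,0]]]'
```

```text
time: 9.92
tool_pos: [639.5, -63.0, 25.8]
tcp_rot: [-1.588, 1.566, 2.961]
contact_force: [-8.6, 1.0, 5.4]
grip_width: 0.3
time: 10.17
tool_pos: [639.5, -63.0, 25.8]
tcp_rot: [-1.569, 1.562, 2.981]
contact_force: [-14.7, 1.6, 9.9]
grip_width: 0.3
time: 10.33
tool_pos: [639.5, -63.0, 25.8]
tcp_rot: [-1.575, 1.56, 2.975]
contact_force: [-18.3, 2.5, 12.2]
grip_width: 0.4
```

```bash
python3 -m handwheel '[[[0,-0.5,0,0],[0,-1.5,0,0],[0,-1.5,0,0],[-2,-0.5,0,0],[-4,0,0,0],[-4,0,0,0],[-4,0,0,0],[-3,0,0,0]]]'
python3 -m handwheel '[[[0,-4,0,0],[0,-4,0,0],[0,-4,0,0],[0,-2,0,0],[0,0,0,0],[0,0,0,0]]]'
python3 - <<'E'
from h import *
np.set_printoptions(precision=1,suppress=True)
p,d=bot.capture('side'); save('side9',cv2.resize(p[150:300,150:390],None,fx=3,fy=3))
p,d=bot.capture('top'); save('top9',cv2.resize(p[110:240,205:315],None,fx=4,fy=4)); np.savez('pics/top9.npz',p=p,d=d)
for c in ('side','top'):
 m=bot.camera_model(c)
 for l in ['flange_face','tube_ends','nest_stop']:
  for r in bot.spot_point(c,l): u,v=r['point'];print(c,l,r['conf'],r['point'],onplane(m,u,v,27.5))
E
```

```text
time: 11.0
tool_pos: [605.6, -57.5, 199.7]
tcp_rot: [1.549, 1.566, -0.185]
contact_force: [0.4, -0.5, 0.2]
grip_width: 0.4
time: 11.5
tool_pos: [466.6, -34.7, 196.6]
tcp_rot: [1.544, 1.568, -0.19]
contact_force: [0.3, -0.1, 0.2]
grip_width: 0.4
side flange_face 0.92 [331.1, 247.1] [426.6 -38.8  27.5]
side flange_face 0.7 [230.4, 241.6] [647.4 -72.2  27.5]
side flange_face 0.37 [221.9, 252.1] [661.5 -24.8  27.5]
side tube_ends 0.86 [334.1, 213.8] [ 399.7 -212.    27.5]
side tube_ends 0.72 [188.3, 237.4] [745.  -96.2  27.5]
side nest_stop 0.72 [184.9, 240.3] [750.4 -82.2  27.5]
top flange_face 0.72 [203.2, 293.7] [379.6  78.1  27.5]
top tube_ends 0.73 [271.0, 143.8] [743.5 -82.8  27.5]
top nest_stop 0.6 [270.3, 139.3] [754.6 -81.   27.5]
```

View pics/side9.png

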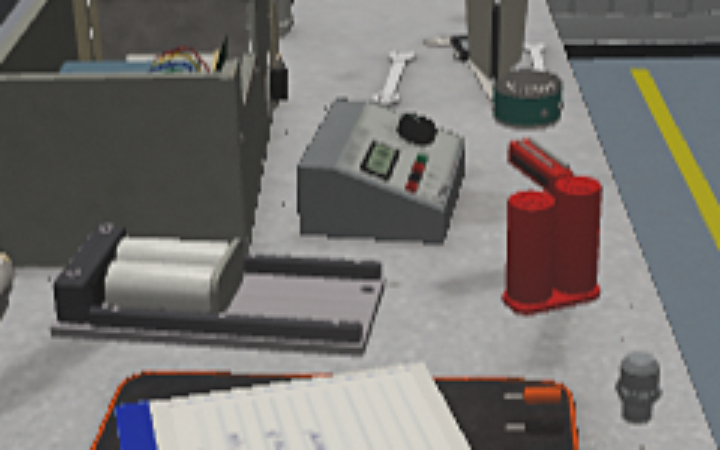

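View pics/top9.png

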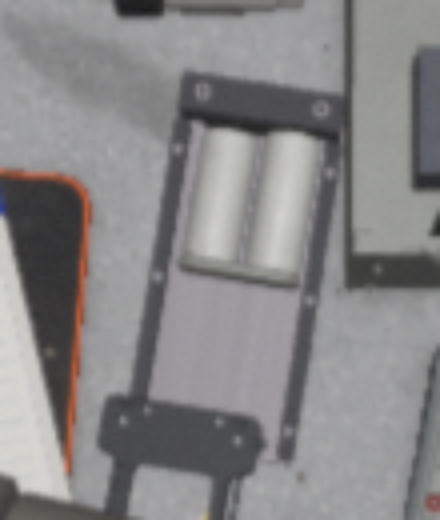

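```bash
python3 -c "
from plant import bot
print(bot.get_obs()['contact_force'],bot.get_obs()['time']); print(bot.close_job())"
```

```text
[ 0.68420158  0.03997605 -0.48874555] 11.9
the job is handed in; nothing more can be done
None
```

I tipped the white twin sleeve over with the shut fingers pushing near its top. Then I pushed its flange along the nest until the tubes stopped against the rubber face. I handed the job in at about 11.9 s of the 38 s allowed; no verdict is reported.

**Contact with the stop:** in the last three pushes the tool stayed at 639.5 mm while the force along x rose from 9 to 18 N, so the tubes are against the stop.

**Final pictures:** the sleeve lies flat between the rails with its tubes towards the stop. The longer tube is at the stop, and the gap at the other matches its 5 mm shorter length. Measured roughly in the top picture, the sleeve is within about 0.05 rad of the nest's direction.

**Other parts and the robot:** I saw no other part moved in the views I took, but I did not re-measure the gland, the union or the hex keys. The gripper had backed off to about z = 197 mm and the measured force was near zero.

**Disagreements:**
- The networks put the tube ends about 5 mm (side camera) and 11 mm (top camera) short of the stop's face. I put that down to their error and the roughly 2 mm calibration, and trusted the rise in contact force and the pictures instead.
- Several of their reports landed on the red look-alike or other parts, and I ignored those.

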